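Fit the back plate on the LED sign box

ROBOT

A 6-joint arm with a two-finger parallel gripper is mounted at the origin on a cart in front of the work surface, level with it; the furniture and walls round the work are solid. World frame = base frame: x ahead of the robot, y to its left, z up, the work surface at z = 0. Lengths are in m, angles in rad, forces in N, time in s.
With the tool pointing down it reaches from about 0.3 to 0.85 m from the base axis. Payload 5.4 kg.
Tool frame: the origin (TCP) lies at the very end of the fingers, on their centre line; the grasp point (between the pads) lies 19 mm behind it (robot.grip_depth is the distance from the TCP to the grasp point, in m); z points along the fingers, y is the line along which they close (so a half turn about z gives the same grasp; the last joint's range is limited). The gripper opens to 85 mm and grips with 20 to 120 N. Pads are 22 mm wide; open, the fingers measure 114 mm over their backs; the gripper's body (76 mm by 85 mm) begins 54 mm behind the grasp point. The pads swing forward as they close: fully open they stand 13 mm farther back than shut.
Start: joints at [-1.33, 0.158, 1.597, -0, 1.386, -0.21], TCP at [0.25, -0.518, 0.231] pointing down, gripper open.
Joint ranges: [-2.91, 2.91], [-0.94, 2.29], [0.18, 2.7], [-1.29, 4.43], [0.17, 2.64], [-3, 3]. Speed limits (rad/s): [2.57, 2.57, 3.14, 3.14, 3.14, 3.14].

INTERFACE

Orientations are given as a unit quaternion [x, y, z, w].
In Python, from plant import robot gives the robot as it stands.
- The arm moves only by the tool carry_out, never from a script. Its argument "steps" is text: rows parted by semicolons, each of 7 numbers parted by spaces: the shift along the tool's x, y, z normalised to -1 to 1, where 1 is 8 cm, then the turn, a rotation vector about the tool's x, y, z normalised to -1 to 1, where 1 is 45 degrees, then the closure, from 0 (fully open) to 1 (shut). In form: x y z ax ay az fingers; .... A call has exactly 10 rows; each row is the pose to reach, as a shift and turn from the pose commanded when the call began, along the tool's axes at that moment; what a row does not reach only later rows make up. A row lasts 1/8 s, in which the tool goes at most 62.5 mm and 10.7 degrees, less where a joint would pass 70% of its speed; a pose out of reach is approached as far as the arm can. A call with a number of a shift or a turn outside -1 to 1 is refused whole. A call with a gripper value outside its range is refused whole. The fingers move at their own pace and stop on an object; "grip_force" is the grip in N (left out, the last holds). Time passes only in rows, so rows that repeat a pose let the fingers close, or fill a call up. It gives the time, the measured TCP pose, the force, the opening and the grip force at its end, in the units of the state.
- robot.read_state(): the state, without advancing time (a new reading comes with each control period).
- robot.camera(name): name is "side" or "top"; returns the picture (420x560x3 uint8, red, green, blue); there is no depth.
- robot.calibration(name): a dict with "camera_matrix" (3x3 intrinsics, pixels), "rvec" (rotation vector, rad) and "tvec" (3), from world to camera coordinates, as OpenCV has them. Camera axes: x right, y down, z forward; pixel columns grow to the right and rows downward; lengths in m; the calibration is good to about 2 mm. A picture is of the moment at which its call begins. calibration takes no time and is no camera call.
- robot.finish_job(): hands the job in; it is judged then, once.
The state is a dict: "t": time; "joint_pos": joint angles; "qd": joint speeds; "joint_efforts": joint torques, N m; "tool_pos": TCP position; "tool_rot": TCP orientation; "wrist_force": force on the tool from outside, world axes, zero at the start; "wrist_torque": the same for the moment, N m; "width": finger opening in m; "grasp_force": force on a finger pad.
Only numpy, scipy, OpenCV 4.12 (cv2) and the standard library are available. Lean on these libraries where they do the work, as an engineer would, in place of code of your own. Each camera call takes 0.05 s, during which the arm holds its last target. There are 200 camera calls.

TASK

Pick up the back plate by its upright bracket and lower it over the two locating pins of the open sign box, large hole on the large pin and small hole on the small one, keeping hold of it until it is all the way down. Leave it resting flush on the rim of the box, and do not disturb the tape roll, glue bottle, sanding block or side cutters.

Things in the scene. Friction and masses are not known exactly. Their poses are not given: they have to be found in the camera images.
- back_plate: Loose aluminium back plate, 130 x 84 x 5 mm, 0.2 to 0.4 kg, flat on the bench at the start, with an upright steel hanging bracket on its middle. Origin: centre of its underside. z up out of the plate; x along its long side from the small hole to the large one, at the start within 0.7 rad of straight ahead of the robot.
- bracket_grip (a point): Where to grasp the back plate: inside its bracket, above the plate's centre, 32 mm above its underside; axes as the plate. The bracket is an upright bar 56 mm long (along x), 12 mm thick (along y), its top 52 mm above the plate's underside, on a flat foot 56 x 34 mm whose top is 8 mm above the underside.
- hole_large (a point): Centre of the plate's large through hole (17 mm wide), at the plate's underside, on its long centre line, 48 mm from the middle (+x). Axes as the plate.
- hole_small (a point): Centre of the plate's small through hole (11 mm wide), at the plate's underside, on its long centre line, 48 mm from the middle on the other side (-x). Axes as the plate.
- sign_box: Fixed open grey tray, 130 x 84 mm like the plate, two LED modules inside, on a plywood board 186 x 112 x 12 mm. Its rim, 42 mm above the bench, is level with two round bosses that carry the pins; the plate rests on these. Origin: centre of the board's underside. x from the small pin to the large one (the one farther from the robot), within 0.5 rad of straight ahead; z up.
- pin_large (a point): Foot of the box's large upright steel pin, on its axis, level with the rim on which the plate rests (42 mm above the bench), 48 mm from the box's centre (+x). The pin is 14 mm thick and stands 20 mm above this point; its top 7 mm taper to 8 mm wide. Axes as the box.
- pin_small (a point): Foot of the box's small upright steel pin, on its axis at rim level (42 mm above the bench), 48 mm from the box's centre (-x). The pin is 8 mm thick and stands 20 mm above this point; its top 7 mm taper to 2 mm wide. Axes as the box.
- tape_roll: Bystander: roll of black tape, 64 mm wide, 18 mm high, lying flat; origin at the centre of its underside.
- glue: Bystander: small upright glue bottle with a blue cap, 27 mm wide, 69 mm high; origin at the centre of its underside.
- sander: Bystander: cork sanding block 60 x 100 x 28 mm; origin at the centre of its underside.
- cutters: Bystander: side cutters with red handles, 52 x 130 x 12 mm, lying flat; origin at the underside's centre.

How it is judged:
By the outcome, as a careful person would: the job done as asked, in the order asked, and still so for the second after the job is handed in, with the robot touching nothing.
It also fails if it takes over 42 s, if anything falls off the work surface, if the arm or the gripper's body presses on something with over 40 N, if the wrist force passes 120 N, or if a joint passes its speed limit or range.

## Working session

There is one attempt and no reset: what is moved stays moved. The work goes in short steps, Python scripts to look and compute and a tool call to move; the robot and the scene stay as the last step left them, time stands still between calls to the robot, and variables do not carry over. Pictures are saved under pics/ and viewed, at most 10 in all, crops included, and the job is handed in when it is done.

Besides the shell and the picture viewer there is one more tool, called after ">>>" in YAML: its name, and indented under it one key for each argument. carry_out: Moves the arm, as the interface text tells. Scaled input: -1 to 1 covers 8 cm each way for a shift and 45 degrees each way for a turn. Its arguments: {"type":"object","properties":{"steps":{"type":"string"},"grip_force":{"type":"number"}},"required":["steps"]}

```bash
mkdir -p pics; ls
python3 - <<'E'
from plant import robot
import cv2
s=robot.read_state();print(s['tool_pos'],s['tool_rot'],s['width'],s['t'])
for n in('top','side'):
    cv2.imwrite(f'pics/{n}0.png',robot.camera(n)[:,:,::-1]);c=robot.calibration(n);print(c)
E
```

```text
pics
[ 0.25035212 -0.51698074  0.23031603] [ 9.74707554e-01  2.23482256e-01 -2.15408622e-05 -9.30343815e-04] 0.085212553326701 0.0
{'camera_matrix': array([[485.970554  ,   0.        , 284.99907787],
       [  0.        , 485.970554  , 208.03162411],
       [  0.        ,   0.        ,   1.        ]]), 'rvec': array([ 2.11847594, -2.1751498 ,  0.13212064]), 'tvec': array([0.02744359, 0.51348464, 1.02639774])}
{'camera_matrix': array([[418.3347489 ,   0.        , 287.0896267 ],
       [  0.        , 418.3347489 , 211.79594292],
       [  0.        ,   0.        ,   1.        ]]), 'rvec': array([ 0.64829029, -2.50768821,  1.36819515]), 'tvec': array([0.45854125, 0.18674393, 0.69797003])}
```

View pics/top0.png

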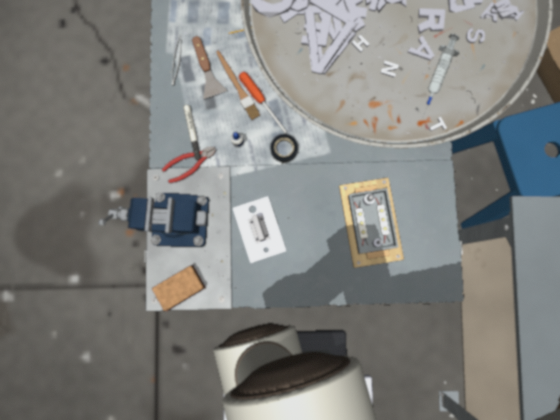

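View pics/side0.png

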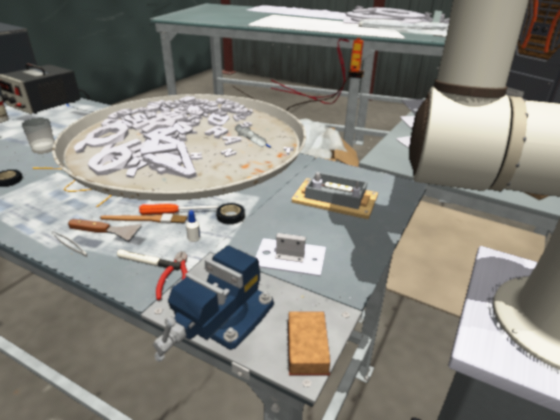

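The top view shows the white plate at about (259,228), with its holes near (252,209) and (267,248). The box on its plywood board is at about (371,222), with pins near (369,199) and (377,241). Next I measure both.

```bash
cat > h.py <<'E'
import numpy as np, cv2
from plant import robot
def cal(n):
    c=robot.calibration(n);return c['camera_matrix'],cv2.Rodrigues(c['rvec'])[0],c['tvec']
def ray(n,uv,z):
    K,R,t=cal(n);C=-R.T@t;d=R.T@np.linalg.solve(K,[uv[0],uv[1],1.]);return C+d*(z-C[2])/d[2]
def proj(n,P):
    c=robot.calibration(n);return cv2.projectPoints(np.float64(P).reshape(-1,1,3),c['rvec'],c['tvec'],c['camera_matrix'],None)[0].reshape(-1,2)
def rect(n,mask,z):
    cs=cv2.findContours(mask,cv2.RETR_EXTERNAL,cv2.CHAIN_APPROX_NONE)[0];c=max(cs,key=cv2.contourArea)
    P=np.array([ray(n,p[0],z)[:2] for p in c],np.float32);(x,y),(w,h),a=cv2.minAreaRect(P)
    if w<h:w,h,a=h,w,a+90
    a=(a+90)%180-90
    return x,y,w,h,np.radians(a)
E
python3 - <<'E'
from h import *
im=cv2.imread('pics/top0.png');hsv=cv2.cvtColor(im,cv2.COLOR_BGR2HSV)
m=np.zeros(im.shape[:2],np.uint8);m[190:270,228:290]=1
pl=((hsv[...,2]>185)&(hsv[...,1]<40)&(m>0)).astype(np.uint8)*255
print('plate',np.round(rect('top',pl,.005),4))
m[:]=0;m[170:275,335:410]=1
b=((hsv[...,1]>70)&(hsv[...,0]>8)&(hsv[...,0]<32)&(m>0)).astype(np.uint8)*255
print('board',np.round(rect('top',b,.012),4))
x=cv2.resize(np.hstack([im[170:275,225:290],im[170:275,338:408]]),None,fx=5,fy=5,interpolation=cv2.INTER_CUBIC)
cv2.imwrite('pics/c0.png',x);print(x.shape)
E
```

```text
plate [0.4724 0.0739 0.1331 0.0865 0.3045]
board [ 0.481  -0.1751  0.1838  0.1099  0.1318]
(525, 675, 3)
```

View pics/c0.png

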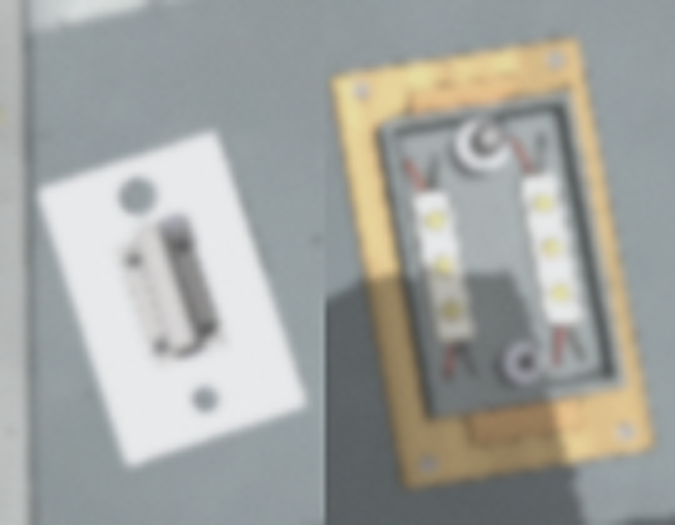

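Crop: plate holes at about (252.4,209) for the large and (266,249.8) for the small. Box bosses are at about (369.4,199) and (377.4,242.4). The large ones are farther from the robot in both cases. I check these against the 96 mm spacing.

Run:
```python
from h import *
o=lambda x,y:(225+x/5-.4,170+y/5-.4)
A=ray('top',o(137,195),.005);B=ray('top',o(205,399),.005)
f=lambda x,y:(338+(x-325)/5-.4,170+y/5-.4)
C=ray('top',f(482,145),.042);D=ray('top',f(522,362),.042)
for p,q in((A,B),(C,D)):
    d=p-q;print(p,q,(p+q)/2,np.linalg.norm(d),np.arctan2(d[1],d[0]))
s=robot.read_state()
from scipy.spatial.transform import Rotation as R
r=R.from_quat(s['tool_rot']);print(r.as_matrix().round(4))
def go(x,y,z,yaw):  # tool y axis perpendicular to bar
    best=None
    for k in(0,np.pi):
        T=R.from_euler('z',yaw+k)*R.from_euler('x',np.pi)
        rv=(r.inv()*T).as_rotvec()/np.radians(45)
        print(((r.inv().apply(np.array([x,y,z])-s['tool_pos']))/.08).round(3),rv.round(3))
go(.4724,.0739,.15,.31)
```

```text
[0.51874777 0.08828745 0.005     ] [0.42654354 0.05958082 0.005     ] [0.47264566 0.07393413 0.005     ] 0.09656961365210333 0.301825463717992
[ 0.52869261 -0.16882462  0.042     ] [ 0.43425036 -0.18135551  0.042     ] [ 0.48147149 -0.17509007  0.042     ] 0.09526994700584808 0.13191258924437677
[[ 9.001e-01  4.357e-01 -4.000e-04]
 [ 4.357e-01 -9.001e-01  1.700e-03]
 [ 4.000e-04 -1.700e-03 -1.000e+00]]
[ 5.716 -5.438  1.017] [-0.002 -0.     0.179]
[ 5.716 -5.438  1.017] [ 1.000e-03 -3.000e-03 -3.821e+00]
```

The holes, bosses and outlines agree: plate at (.4725,.0739) with yaw .303, box at (.4812,-.1751) with yaw .132. I set out toward the plate.

>>> carry_out:
  steps: "0.1 -0.095 0.01 0 0 0 0; 0.2 -0.19 0.02 0 0 0 0; 0.3 -0.285 0.03 0 0 0 0; 0.4 -0.38 0.04 0 0 0 0; 0.5 -0.475 0.05 0 0 0 0; 0.6 -0.57 0.06 0 0 0 0; 0.7 -0.665 0.07 0 0 0 0; 0.8 -0.76 0.08 0 0 0 0; 0.9 -0.855 0.09 0 0 0 0; 1 -0.95 0.1 0 0 0 0"
  grip_force: 80

```text
t: 1.35
tool_pos: [0.2896, -0.4136, 0.2232]
tool_rot: [0.975, 0.223, 0.0, -0.0]
wrist_force: [0.1, 0.3, 0.3]
width: 0.0854
grasp_force: 0.0
```

>>> carry_out:
  steps: "0.1 -0.095 0.01 0 0 0 0; 0.2 -0.19 0.02 0 0 0 0; 0.3 -0.285 0.03 0 0 0 0; 0.4 -0.38 0.04 0 0 0 0; 0.5 -0.475 0.05 0 0 0 0; 0.6 -0.57 0.06 0 0 0 0; 0.7 -0.665 0.07 0 0 0 0; 0.8 -0.76 0.08 0 0 0 0; 0.9 -0.855 0.09 0 0 0 0; 1 -0.95 0.1 0 0 0 0"

```text
t: 2.6
tool_pos: [0.3286, -0.3103, 0.2153]
tool_rot: [0.975, 0.223, 0.0, 0.0]
wrist_force: [0.2, 0.4, -0.1]
width: 0.0854
grasp_force: 0.0
```

>>> carry_out:
  steps: "0.1 -0.095 0.01 0 0 0 0; 0.2 -0.19 0.02 0 0 0 0; 0.3 -0.285 0.03 0 0 0 0; 0.4 -0.38 0.04 0 0 0 0; 0.5 -0.475 0.05 0 0 0 0; 0.6 -0.57 0.06 0 0 0 0; 0.7 -0.665 0.07 0 0 0 0; 0.8 -0.76 0.08 0 0 0 0; 0.9 -0.855 0.09 0 0 0 0; 1 -0.95 0.1 0 0 0 0"

```text
t: 3.85
tool_pos: [0.3675, -0.2071, 0.2073]
tool_rot: [0.975, 0.223, 0.0, 0.0]
wrist_force: [0.3, -0.5, 0.7]
width: 0.0854
grasp_force: 0.0
```

>>> carry_out:
  steps: "0.1 -0.095 0.01 0 0 0 0; 0.2 -0.19 0.02 0 0 0 0; 0.3 -0.285 0.03 0 0 0 0; 0.4 -0.38 0.04 0 0 0 0; 0.5 -0.475 0.05 0 0 0 0; 0.6 -0.57 0.06 0 0 0 0; 0.7 -0.665 0.07 0 0 0 0; 0.8 -0.76 0.08 0 0 0 0; 0.9 -0.855 0.09 0 0 0 0; 1 -0.95 0.1 0 0 0 0"

```text
t: 5.1
tool_pos: [0.4063, -0.1038, 0.1993]
tool_rot: [0.975, 0.224, 0.0, 0.0]
wrist_force: [-0.0, 0.2, -0.2]
width: 0.0856
grasp_force: 0.0
```

>>> carry_out:
  steps: "0.1 -0.095 0.01 0 0 0 0; 0.2 -0.19 0.02 0 0 0 0; 0.3 -0.285 0.03 0 0 0 0; 0.4 -0.38 0.04 0 0 0 0; 0.5 -0.475 0.05 0 0 0 0; 0.6 -0.57 0.06 0 0 0 0; 0.7 -0.665 0.07 0 0 0 0; 0.8 -0.76 0.08 0 0 0 0; 0.9 -0.855 0.09 0 0 0 0; 1 -0.95 0.1 0 0 0 0"

```text
t: 6.35
tool_pos: [0.4453, -0.0006, 0.1913]
tool_rot: [0.975, 0.223, 0.0, 0.0]
wrist_force: [0.4, -0.4, -0.9]
width: 0.0855
grasp_force: 0.0
```

>>> carry_out:
  steps: "0.1 -0.095 0.1 0 0 0.02 0.2; 0.2 -0.19 0.2 0 0 0.04 0.4; 0.3 -0.285 0.3 0 0 0.07 0.4; 0.4 -0.38 0.4 0 0 0.1 0.4; 0.5 -0.475 0.5 0 0 0.13 0.4; 0.6 -0.57 0.6 0 0 0.15 0.4; 0.68 -0.65 0.7 0 0 0.17 0.4; 0.716 -0.688 0.8 0 0 0.186 0.4; 0.716 -0.688 0.8 0 0 0.186 0.4; 0.716 -0.688 0.8 0 0 0.186 0.4"

```text
t: 7.6
tool_pos: [0.4727, 0.073, 0.1275]
tool_rot: [0.988, 0.152, 0.0, 0.0]
wrist_force: [-0.8, 0.6, 0.2]
width: 0.0515
grasp_force: 0.0
```

```bash
cat >> h.py <<'E'
from scipy.spatial.transform import Rotation as Ro
def go(x,y,z,yaw):
    s=robot.read_state();r=Ro.from_quat(s['tool_rot'])
    T=Ro.from_euler('z',yaw)*Ro.from_euler('x',np.pi)
    print('t',s['t'],'p',s['tool_pos'].round(4),'w',round(s['width'],4),'F',np.round(s['wrist_force'],1),'grip',s['grasp_force'])
    print('shift',(r.inv().apply(np.array([x,y,z])-s['tool_pos'])/.08).round(3),'turn',((r.inv()*T).as_rotvec()/np.radians(45)).round(3))
E
python3 - <<'E'
from h import *
go(.4725,.0739,.014,.303)
cv2.imwrite('pics/s1.png',cv2.resize(robot.camera('side')[150:330,200:400,::-1],None,fx=3,fy=3))
E
```

```text
t 7.6 p [0.4727 0.073  0.1275] w 0.0515 F [-0.8  0.6  0.2] grip 0.0
shift [ 1.000e-03 -1.100e-02  1.418e+00] turn [ 0.    -0.     0.002]
```

View pics/s1.png

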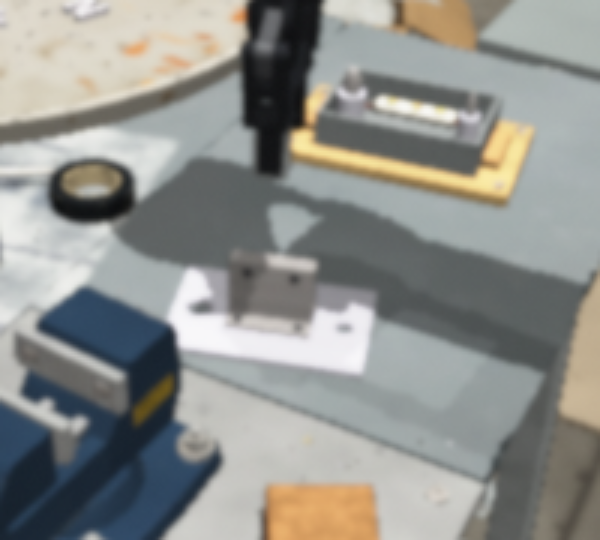

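The gripper (fingertips near crop pixel (270,170)) is above the bracket, whose top is near (275,262). There is free room around it. I descend and grip.

>>> carry_out:
  steps: "0 -0.01 0.1 0 0 0 0.4; 0 -0.01 0.2 0 0 0 0.4; 0 -0.01 0.3 0 0 0 0.4; 0 -0.01 0.4 0 0 0 0.4; 0 -0.01 0.5 0 0 0 0.4; 0 -0.01 0.6 0 0 0 0.4; 0 -0.01 0.7 0 0 0 0.4; 0 -0.01 0.8 0 0 0 0.4; 0 -0.01 0.9 0 0 0 0.4; 0 -0.01 1 0 0 0 0.4"

```text
t: 8.9
tool_pos: [0.4723, 0.074, 0.0468]
tool_rot: [0.988, 0.152, 0.0, -0.0]
wrist_force: [-0.2, -0.3, -0.2]
width: 0.0512
grasp_force: 0.0
```

>>> carry_out:
  steps: "0 0 0.1 0 0 0 0.4; 0 0 0.2 0 0 0 0.4; 0 0 0.3 0 0 0 0.4; 0 0 0.4 0 0 0 0.4; 0 0 0.41 0 0 0 0.5; 0 0 0.41 0 0 0 0.6; 0 0 0.41 0 0 0 0.7; 0 0 0.41 0 0 0 0.8; 0 0 0.41 0 0 0 1; 0 0 0.41 0 0 0 1"
  grip_force: 80

```text
t: 10.15
tool_pos: [0.4726, 0.0741, 0.0149]
tool_rot: [0.988, 0.152, 0.0, -0.0]
wrist_force: [0.1, 0.5, 4.9]
width: 0.0113
grasp_force: 78.6
```

Run:
```python
from h import *
go(.4725,.0739,.014,.303)
```

```text
t 10.15 p [0.4726 0.0741 0.0149] w 0.0113 F [0.1 0.5 4.9] grip 78.5868752002716
shift [-0.002  0.002  0.011] turn [ 0.    -0.001  0.002]
```

Gripped: width 11 mm, 79 N. Now I lift it and carry it across.

>>> carry_out:
  steps: "0 0 -0.1 0 0 0 1; 0 0 -0.2 0 0 0 1; 0 0 -0.3 0 0 0 1; 0 0 -0.4 0 0 0 1; 0 0 -0.5 0 0 0 1; 0 0 -0.6 0 0 0 1; 0 0 -0.7 0 0 0 1; 0 0 -0.8 0 0 0 1; 0 0 -0.9 0 0 0 1; 0 0 -1 0 0 0 1"

```text
t: 11.4
tool_pos: [0.4723, 0.074, 0.095]
tool_rot: [0.988, 0.152, -0.0, -0.0]
wrist_force: [0.1, -0.0, -3.4]
width: 0.0111
grasp_force: 77.8
```

>>> carry_out:
  steps: "-0.01 0.05 -0.02 0 0 0 1; -0.03 0.13 -0.05 0 0 0 1; -0.06 0.22 -0.08 0 0 0 1; -0.09 0.32 -0.1 0 0 0 1; -0.12 0.42 -0.1 0 0 0 1; -0.15 0.52 -0.1 0 0 0 1; -0.18 0.63 -0.1 0 0 0 1; -0.21 0.73 -0.1 0 0 0 1; -0.24 0.84 -0.1 0 0 0 1; -0.27 0.95 -0.1 0 0 0 1"

```text
t: 12.65
tool_pos: [0.4745, -0.0056, 0.1025]
tool_rot: [0.988, 0.152, 0.0, 0.0]
wrist_force: [1.3, 0.3, -3.6]
width: 0.011
grasp_force: 77.9
```

>>> carry_out:
  steps: "-0.027 0.1 0 0 0 0 1; -0.054 0.2 0 0 0 0 1; -0.081 0.3 0 0 0 0 1; -0.11 0.4 0 0 0 0 1; -0.14 0.5 0 0 0 0 1; -0.165 0.6 0 0 0 0 1; -0.19 0.7 0 0 0 0 1; -0.22 0.8 0 0 0 0 1; -0.25 0.9 0 0 0 0 1; -0.28 1 0 0 0 0 1"

```text
t: 13.9
tool_pos: [0.4771, -0.0885, 0.1025]
tool_rot: [0.988, 0.152, -0.0, -0.0]
wrist_force: [0.0, 0.2, -3.8]
width: 0.0112
grasp_force: 77.9
```

>>> carry_out:
  steps: "-0.03 0.1 0 0 0 -0.02 1; -0.06 0.2 0 0 0 -0.05 1; -0.09 0.32 0 0 0 -0.08 1; -0.12 0.44 0 0 0 -0.11 1; -0.15 0.56 0 0 0 -0.14 1; -0.18 0.68 0 0 0 -0.17 1; -0.21 0.8 0 0 0 -0.2 1; -0.24 0.92 0 0 0 -0.218 1; -0.27 1 0 0 0 -0.218 1; -0.28 1 0 0 0 -0.218 1"

```text
t: 15.15
tool_pos: [0.4797, -0.1715, 0.1025]
tool_rot: [0.972, 0.235, 0.0, -0.0]
wrist_force: [-0.2, -0.4, -3.4]
width: 0.0113
grasp_force: 77.9
```

Run:
```python
from h import *
go(.4812,-.1751,.1,.132)
a=robot.camera('side')[:,:,::-1];b=robot.camera('top')[:,:,::-1]
u=proj('side',[.48,-.175,.08])[0].astype(int);v=proj('top',[.48,-.175,.08])[0].astype(int);print(u,v)
c=lambda i,p:cv2.resize(i[p[1]-60:p[1]+60,p[0]-60:p[0]+60],None,fx=3.3,fy=3.3,interpolation=cv2.INTER_CUBIC)
cv2.imwrite('pics/top2.png',b);cv2.imwrite('pics/side2.png',a);cv2.imwrite('pics/c2.png',np.hstack([c(a,u),c(b,v)]))
```

```text
t 15.15 p [ 0.4797 -0.1715  0.1025] w 0.0113 F [-0.2 -0.4 -3.4] grip 77.91797518730164
shift [-0.005  0.049  0.031] turn [-0.    -0.     0.437]
[339 170] [376 218]
```

View pics/c2.png

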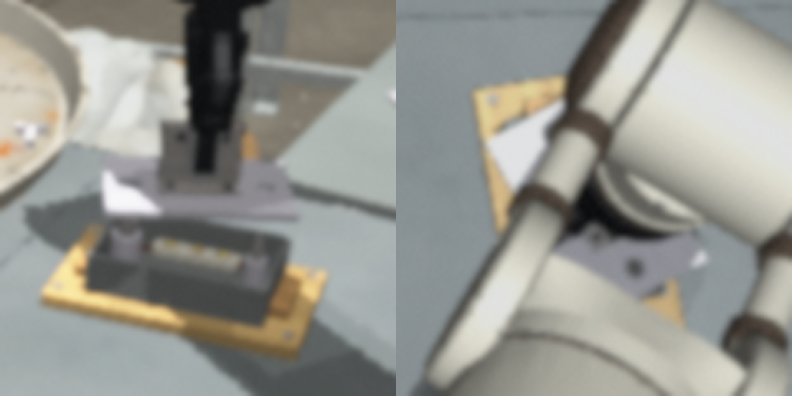

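The plate is held level above the box, but I turned it the wrong way (the tool's z points down). I turn it back and go nearer.

>>> carry_out:
  steps: "0 0 0 0 0 0.05 1; 0 0.01 0 0 0 0.12 1; 0 0.02 0 0 0 0.2 1; 0 0.03 0.04 0 0 0.28 1; 0 0.04 0.08 0 0 0.36 1; -0.005 0.049 0.12 0 0 0.41 1; -0.005 0.049 0.16 0 0 0.437 1; -0.005 0.049 0.2 0 0 0.437 1; -0.005 0.049 0.2 0 0 0.437 1; -0.005 0.049 0.2 0 0 0.437 1"

```text
t: 16.5
tool_pos: [0.4813, -0.1747, 0.0866]
tool_rot: [0.998, 0.066, 0.0, 0.0]
wrist_force: [0.3, -0.2, -4.1]
width: 0.011
grasp_force: 77.9
```

Run:
```python
from h import *
go(.4812,-.1751,.0565,.132)
a=robot.camera('side')[:,:,::-1];b=robot.camera('top')[:,:,::-1]
u=proj('side',[.48,-.175,.06])[0].astype(int);v=proj('top',[.48,-.175,.06])[0].astype(int);print(u,v)
c=lambda i,p:cv2.resize(i[p[1]-50:p[1]+50,p[0]-50:p[0]+50],None,fx=4,fy=4,interpolation=cv2.INTER_CUBIC)
cv2.imwrite('pics/top3.png',b);cv2.imwrite('pics/side3.png',a);cv2.imwrite('pics/c3.png',np.hstack([c(a,u),c(b,v)]))
zu=robot.read_state()['tool_pos'][2]-.0149
ca,sa=np.cos(.132),np.sin(.132)
w=lambda x,y,z:[.4812+ca*x-sa*y,-.1751+sa*x+ca*y,z]
for n,o in(('side',u),('top',v)):
    print(n,'crop px holes L,S', ((proj(n,[w(.048,0,zu+.005),w(-.048,0,zu+.005)])-o+50)*4).round(0).tolist(),'corners',((proj(n,[w(i*.065,j*.042,zu+.005) for i,j in((1,1),(1,-1),(-1,-1),(-1,1))])-o+50)*4).round(0).tolist(), 'pintops',((proj(n,[w(.048,0,.062),w(-.048,0,.062)])-o+50)*4).round(0).tolist())
```

```text
t 16.5 p [ 0.4813 -0.1747  0.0866] w 0.011 F [ 0.3 -0.2 -4.1] grip 77.92967319488525
shift [-0.002  0.005  0.376] turn [ 0.    -0.     0.001]
[338 178] [374 219]
side crop px holes L,S [[123.0, 160.0], [283.0, 190.0]] corners [[73.0, 185.0], [117.0, 126.0], [327.0, 165.0], [297.0, 229.0]] pintops [[121.0, 182.0], [280.0, 213.0]]
top crop px holes L,S [[190.0, 108.0], [224.0, 289.0]] corners [[106.0, 89.0], [263.0, 64.0], [310.0, 309.0], [150.0, 334.0]] pintops [[186.0, 112.0], [219.0, 291.0]]
```

View pics/c3.png

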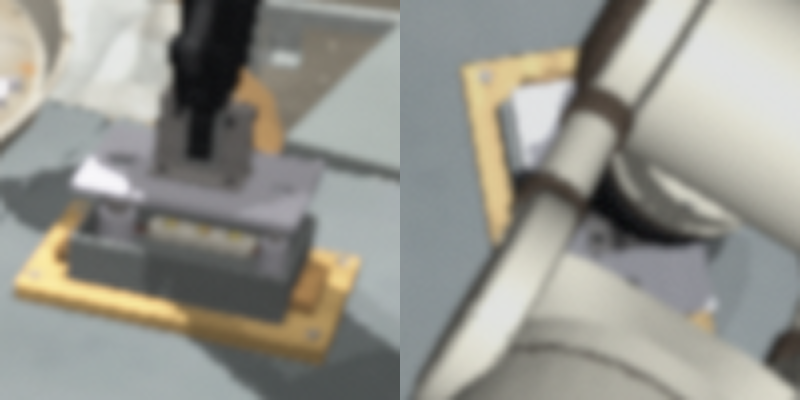

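The plate's holes in the side crop, at about (124,158) and (283,188), match the predicted (123,160) and (283,190), and the edges match too. I lower it gently.

>>> carry_out:
  steps: "0 0.003 0.02 0 0 0 1; 0 0.005 0.04 0 0 0 1; 0 0.005 0.06 0 0 0 1; 0 0.005 0.08 0 0 0 1; 0 0.005 0.1 0 0 0 1; 0 0.005 0.12 0 0 0 1; 0 0.005 0.14 0 0 0 1; 0 0.005 0.16 0 0 0 1; 0 0.005 0.18 0 0 0 1; 0 0.005 0.2 0 0 0 1"

```text
t: 17.85
tool_pos: [0.4813, -0.1751, 0.0704]
tool_rot: [0.998, 0.066, 0.0, -0.0]
wrist_force: [-0.1, 0.7, -4.4]
width: 0.0111
grasp_force: 77.9
```

>>> carry_out:
  steps: "0 0 0.02 0 0 0 1; 0 0 0.04 0 0 0 1; 0 0 0.06 0 0 0 1; 0 0 0.08 0 0 0 1; 0 0 0.1 0 0 0 1; 0 0 0.12 0 0 0 1; 0 0 0.13 0 0 0 1; 0 0 0.14 0 0 0 1; 0 0 0.15 0 0 0 1; 0 0 0.155 0 0 0 1"

```text
t: 19.1
tool_pos: [0.4813, -0.1751, 0.0581]
tool_rot: [0.998, 0.066, -0.0, -0.0]
wrist_force: [0.6, -0.1, -3.7]
width: 0.0111
grasp_force: 77.9
```

>>> carry_out:
  steps: "0 0 0.005 0 0 0 1; 0 0 0.01 0 0 0 1; 0 0 0.013 0 0 0 1; 0 0 0.016 0 0 0 1; 0 0 0.018 0 0 0 1; 0 0 0.02 0 0 0 1; 0 0 0.022 0 0 0 1; 0 0 0.022 0 0 0 1; 0 0 0.022 0 0 0 1; 0 0 0.022 0 0 0 1"

```text
t: 20.35
tool_pos: [0.4813, -0.1751, 0.0569]
tool_rot: [0.998, 0.066, -0.0, -0.0]
wrist_force: [-4.0, 1.7, 5.5]
width: 0.0111
grasp_force: 79.0
```

Contact came at the expected height. One small extra press will confirm it is seated.

>>> carry_out:
  steps: "0 0 0.003 0 0 0 1; 0 0 0.006 0 0 0 1; 0 0 0.006 0 0 0 1; 0 0 0.006 0 0 0 1; 0 0 0.006 0 0 0 1; 0 0 0.006 0 0 0 1; 0 0 0.006 0 0 0 1; 0 0 0.006 0 0 0 1; 0 0 0.006 0 0 0 1; 0 0 0.006 0 0 0 1"

```text
t: 21.6
tool_pos: [0.4813, -0.1751, 0.0569]
tool_rot: [0.998, 0.066, -0.0, -0.0]
wrist_force: [-6.0, 2.9, 9.7]
width: 0.011
grasp_force: 79.8
```

Run:
```python
from h import *
go(.4812,-.1751,.0569,.132)
a=robot.camera('side')[:,:,::-1];u=[338,183]
cv2.imwrite('pics/c4.png',cv2.resize(a[u[1]-45:u[1]+45,u[0]-60:u[0]+60],None,fx=6,fy=6,interpolation=cv2.INTER_CUBIC))
```

```text
t 21.6 p [ 0.4813 -0.1751  0.0569] w 0.011 F [-6.   2.9  9.7] grip 79.80347871780396
shift [-0.001 -0.    -0.   ] turn [-0.     0.001  0.001]
```

View pics/c4.png

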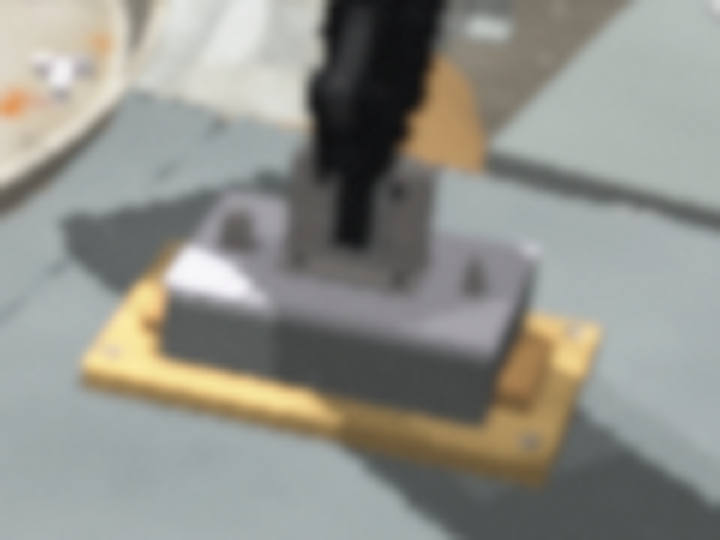

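Both pins stand up through the holes, at crop (237,228) and (475,275), and the plate lies flush on the rim with no gap. I release it and withdraw straight up.

>>> carry_out:
  steps: "0 0 0 0 0 0 0.8; 0 0 0 0 0 0 0.7; 0 0 0 0 0 0 0.6; 0 0 0 0 0 0 0.5; 0 0 0 0 0 0 0.4; 0 0 0 0 0 0 0.4; 0 0 0 0 0 0 0.4; 0 0 0 0 0 0 0.4; 0 0 -0.03 0 0 0 0.4; 0 0 -0.08 0 0 0 0.4"

```text
t: 22.9
tool_pos: [0.4812, -0.1751, 0.0624]
tool_rot: [0.998, 0.066, -0.0, -0.0]
wrist_force: [-0.3, 0.2, -0.5]
width: 0.051
grasp_force: 0.0
```

>>> carry_out:
  steps: "0 0 -0.1 0 0 0 0.4; 0 0 -0.2 0 0 0 0.4; 0 0 -0.3 0 0 0 0.4; 0 0 -0.4 0 0 0 0.4; 0 0 -0.5 0 0 0 0.4; 0 0 -0.6 0 0 0 0.4; 0 0 -0.7 0 0 0 0.4; 0 0 -0.8 0 0 0 0.4; 0 0 -0.9 0 0 0 0.4; 0 0 -1 0 0 0 0.4"

```text
t: 24.15
tool_pos: [0.4813, -0.1751, 0.1428]
tool_rot: [0.998, 0.066, -0.0, -0.0]
wrist_force: [0.0, 0.1, -0.5]
width: 0.0512
grasp_force: 0.0
```

Run:
```python
from h import *
go(.4812,-.1751,.2,.132)
cv2.imwrite('pics/side5.png',robot.camera('side')[:,:,::-1])
```

```text
t 24.15 p [ 0.4813 -0.1751  0.1428] w 0.0512 F [ 0.   0.1 -0.5] grip 0.0
shift [-0.001  0.    -0.715] turn [-0.     0.     0.001]
```

View pics/side5.png

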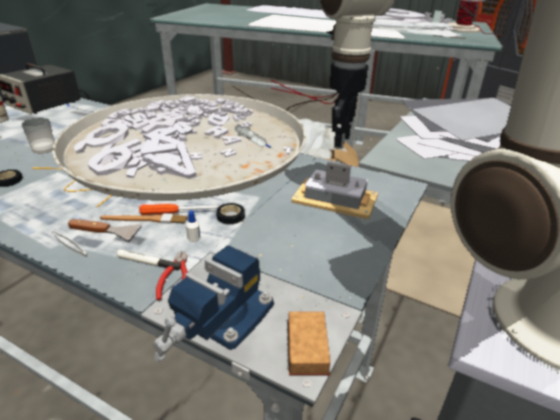

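The plate sits flush on the box at about (338,185), the gripper is clear above it, and the bystanders are where they were.

```bash
python3 -c "
from plant import robot
print(robot.finish_job())"
```

```text
the job is handed in; nothing more can be done
None
```

The back plate is on both pins, large hole on the large pin, flush on the rim; it was held until fully down, the bystanders look unmoved, and the job was handed in at about 24 s.

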